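Clamp a lidded tin in the one-handed preparation board

ROBOT

A 6-joint arm with a two-finger parallel gripper is mounted at the origin on a cart in front of the work surface, level with it; the furniture and walls round the work are solid. World frame = base frame: x ahead of the robot, y to its left, z up, the work surface at z = 0. Lengths are in m, angles in rad, forces in N, time in s.
With the tool pointing down it reaches from about 0.35 to 0.85 m from the base axis. Payload 8.1 kg.
Tool frame: the origin (TCP) lies at the very end of the fingers, on their centre line; the grasp point (between the pads) lies 19 mm behind it; z points along the fingers, y is the line along which they close (so a half turn about z gives the same grasp; the last joint's range is limited). The gripper opens to 93 mm and grips with 3 to 60 N. Pads are 15 mm wide; open, the fingers measure 128 mm over their backs; the gripper's body (75 mm by 188 mm) begins 65 mm behind the grasp point.
Start: joints at [1.047, 0.13, 1.488, -0, 1.523, -0.085], TCP at [0.255, 0.543, 0.219] pointing down, gripper open.
Joint ranges: [-2.96, 2.96], [-0.89, 2.26], [0.02, 2.5], [-1.34, 4.48], [0, 2.73], [-2.66, 2.66]. Speed limits (rad/s): [2.39, 2.39, 2.79, 3.14, 3.14, 3.14].

INTERFACE

Orientations are given as a rotation vector (axis times angle).
In Python, from plant import read_state, eyes, workorder gives the robot as it stands. The module is installed in compiled form; this text tells all that it offers.
- The arm moves only by the tool play_rows, never from a script. Its argument "targets" is one flat list of numbers, 4 for each row, row after row: the shift along the tool's x, y, z in cm, then the turn about the tool's z in degrees. In form: [dx, dy, dz, roll, dx, dy, dz, roll, ...]. A call has 1 to 8 rows; each row is the pose to reach, as a shift and turn from the pose commanded when the call began, along the tool's axes at that moment; what a row does not reach only later rows make up. A row lasts 1/12 s, in which the tool goes at most 41.7 mm and 7.16 degrees, less where a joint would pass 70% of its speed; a pose out of reach is approached as far as the arm can. A call with a gripper value outside its range is refused whole. "grip" is the finger opening in cm, from 0 to 9.3, set as the call begins (left out, the last holds). The fingers move at their own pace and stop on an object; "grip_force" is the grip in N (left out, the last holds). Time passes only in rows, so rows that repeat a pose let the fingers close. It gives the time, the measured TCP pose, the force, the opening and the grip force at its end, in the units of the state.
- read_state(): the state, without advancing time (a new reading comes with each control period).
- eyes.read_camera(name): name is "side" or "top" or "wrist"; returns a dict with "image" (384x512x3 uint8, red, green, blue), "vfov" (degrees; the focal length in pixels is half the picture's height over the tangent of half this angle, whatever the lens; pixels are square), "cx", "cy" (the principal point, pixels), "cam_to_world" (4x4, takes a point from camera to world coordinates); the wrist camera has in their place "T_tool_cam" (4x4, takes a point from camera to tool coordinates, whose origin is the TCP and whose axes are the flange's). Camera axes: x right, y up, looking along -z (the intrinsics and any distortion apply to the point x, -y, -z); pixel columns grow to the right and rows downward; lengths in m; the calibration is good to about 2 mm. A picture is of the moment at which its call begins: read the wrist's pose just before it. There is no depth.
- workorder.close_job(): hands the job in; it is judged then, once.
The state is a dict: "t": time; "q": joint angles; "dq": joint speeds; "joint_torque": joint torques, N m; "tool_pos": TCP position; "orientation": TCP orientation; "force": force on the tool from outside, world axes, zero at the start; "wrist_torque": the same for the moment, N m; "opening": finger opening in m; "gripper_force": force on a finger pad.
Only numpy, scipy, OpenCV 4.12 (cv2) and the standard library are available. Lean on these libraries where they do the work, as an engineer would, in place of code of your own. Each camera call takes 0.05 s, during which the arm holds its last target. There are 200 camera calls.

TASK

The square tin stands loose in the one-handed preparation board; clamp it there so that its tight lid can be pulled off with one hand. Using the closed fingers only to push, and gripping nothing, slide the movable jaw up until the tin is snug between the two jaws, then turn the loose wing nut clockwise with repeated strokes of a fingertip against its wings until it is firmly tight and locks the jaw. Do not pinch the nut or the jaw, do not lift or tip the tin, and leave the other things on the worktop where they are.

Things in the scene. Friction and masses are not known exactly. Their poses are not given: they have to be found in the camera images.
- prep_board: Pale beech board 360 x 180 mm, fixed to the worktop. Origin: centre of its underside; top face at z = 22 mm. x runs along it from the wing nut's end to the fixed jaw, y to the left. A guide wall stands on the right edge: inner face y = -78 mm, top z = 66 mm. The end wall at +x is the fixed jaw: rubber face x = +164 mm, y = -63 to +57 mm, top z = 76 mm.
- sliding_jaw (a joint): Travel in m of the sliding jaw along board x, 0 (fully back) to 0.075; starts at 0 to 0.03, about 0.062 with the tin home. Beech block, front face at board x = 17 mm + travel, 38 mm in x, 105 mm in y, top 73 mm above the board's underside. A slotted steel tail 50 mm wide, 5 mm high, runs back under the nut. Loose, it slides with 1 to 2 N, up to 6 N with the tin before it, and stays put; it cannot be lifted.
- jaw_face (a point): Foot of the sliding jaw's upright rubber front face, on the board's top, on the line of the tail (board y = -48 mm). Axes as the board's. The face spans board y = -70 to +25 mm and is 47 mm high. The tin is snug on it when the tin's origin is 42 to 45 mm ahead in x.
- jaw_back (a point): Middle of the upright back face of the sliding jaw's block (105 mm wide, 50 mm high), 26 mm above the board's top, at board y = -22 mm. Axes as the board's. Push it here along +x.
- wing_nut (a joint): Turn in rad of the steel wing nut on its fixed upright stud; grows clockwise seen from above (tightening, 5 mm down a turn). 0: it just meets the jaw's tail. Starts loose, -8 to -4.7. Loose, it turns with under 1 N at a wing and stays where left. Then it stiffens steadily: at 1 to 2 it is firmly tight and a wing takes 5 to 12 N to turn further; it holds when let go.
- nut_mid (a point): On the nut's axis, 20 mm above its underside, board x = -86, y = -48 mm; turns and sinks with the nut. Two wings lie along this point's +x and -x: upright ears 6 mm thick, from the hub (22 mm across) out to 27 mm from the axis, from 9 mm below to 11 mm above this point. The guide wall passes 30 mm from the axis on the board's -y side, so sweep the wings on the other sides.
- tin: Square lidded metal tin, 84 mm wide over the body (87 mm at the lid), 110 mm high, 0.17 to 0.4 kg. Origin: centre of its underside. It stands loose on the board between the jaws, turned at most 0.1 rad, and is squared up when the jaw presses it. Snug against the fixed jaw its origin is at board x = 121 to 122 mm.
- mug: Striped mug, 86 mm wide, 120 mm with the handle, 90 mm high; right of the board. Bystander. Origin: middle of its underside.
- lemon: Lemon, 70 x 51 x 52 mm, right of the board. Bystander. Origin: middle of its underside.
- spice_jar: Glass spice jar with a dark cap, 41 mm across, 105 mm high, left of the board. Bystander. Origin: middle of its underside.
- peeler: Peeler with a green handle, 170 x 25 x 18 mm, lying to the left of the board. Bystander. Origin: middle of its underside.

How it is judged:
By the outcome, as a careful person would: the job done as asked, in the order asked, and still so for the second after the job is handed in, with the robot touching nothing.
It also fails if it takes over 67 s, if anything falls off the work surface, if the arm or the gripper's body presses on something with over 40 N, if the wrist force passes 120 N, or if a joint passes its speed limit or range.

## Working session

There is one attempt and no reset: what is moved stays moved. The work goes in short steps, Python scripts to look and compute and a tool call to move; the robot and the scene stay as the last step left them, time stands still between calls to the robot, and variables do not carry over. Pictures are saved under pics/ and viewed, at most 10 in all, crops included, and the job is handed in when it is done.

Besides the shell and the picture viewer there is one more tool, called after "Call:" in YAML: its name, and indented under it one key for each argument. play_rows: Moves the arm, as the interface text tells. Its arguments: {"type":"object","properties":{"targets":{"type":"array"},"grip":{"type":"number"},"grip_force":{"type":"number"}},"required":["targets"]}

```bash
mkdir -p pics; cat > h.py <<'E'
import numpy as np, cv2
from scipy.spatial.transform import Rotation as R
from plant import read_state, eyes, workorder
def snap(name,fn=None):
    s=read_state(); c=eyes.read_camera(name)
    if name=="wrist":
        T=np.eye(4);T[:3,:3]=R.from_rotvec(s["orientation"]).as_matrix();T[:3,3]=s["tool_pos"]
        c["cam_to_world"]=T@c["T_tool_cam"]
    if fn: cv2.imwrite("pics/"+fn,c["image"][:,:,::-1])
    np.savez("pics/"+(fn or name)+".npz",**{k:c[k] for k in("cam_to_world","vfov","cx","cy")})
    return c
def load(fn): return dict(np.load("pics/"+fn+".npz"))
def ray(c,u,v):
    f=192/np.tan(np.radians(float(c["vfov"]))/2)
    d=np.array([(u-c["cx"])/f,-(v-c["cy"])/f,-1]); M=c["cam_to_world"]
    return M[:3,3],M[:3,:3]@d
def atz(c,u,v,z):
    o,d=ray(c,u,v); return o+d*(z-o[2])/d[2]
def proj(c,p):
    f=192/np.tan(np.radians(float(c["vfov"]))/2)
    M=c["cam_to_world"]; q=M[:3,:3].T@(np.array(p)-M[:3,3])
    return c["cx"]+f*q[0]/-q[2], c["cy"]-f*q[1]/-q[2]
def tri(c1,p1,c2,p2):
    o1,d1=ray(c1,*p1);o2,d2=ray(c2,*p2)
    A=np.stack([d1,-d2],1);t=np.linalg.lstsq(A,o2-o1,rcond=None)[0]
    a=o1+d1*t[0];b=o2+d2*t[1]; return (a+b)/2,np.linalg.norm(a-b)
E
python3 - <<'E'
from h import *
a=snap("top","top0.png");b=snap("side","side0.png")
for c in(a,b):print(c["vfov"],c["cx"],c["cy"],c["cam_to_world"].round(3).tolist(), [k for k in c])
s=read_state();print(s)
for n in("top0","side0"):
    i=cv2.imread(f"pics/{n}.png");cv2.imwrite(f"pics/{n}b.png",cv2.resize(i,(800,600),interpolation=cv2.INTER_CUBIC))
E
```

```text
50.89490145778276 256.2250256147665 186.2184835411119 [[0.02, 0.983, -0.181, 0.467], [-0.999, 0.027, 0.032, -0.21], [0.037, 0.18, 0.983, 0.895], [0.0, 0.0, 0.0, 1.0]] ['image', 'vfov', 'cx', 'cy', 'cam_to_world']
49.45266348930704 252.44523094448076 192.08824520353355 [[-0.579, 0.701, -0.417, 0.304], [-0.815, -0.502, 0.289, 0.013], [-0.007, 0.507, 0.862, 0.806], [0.0, 0.0, 0.0, 1.0]] ['image', 'vfov', 'cx', 'cy', 'cam_to_world']
{'t': 0.1, 'q': array([ 1.04659008e+00,  1.31104239e-01,  1.48913958e+00,  2.68418726e-05,
        1.52299973e+00, -8.54052353e-02]), 'dq': array([-0.00200273, -0.00088562, -0.00199865,  0.00051546,  0.00020971,
       -0.00064837]), 'joint_torque': array([ 1.53116438e-03, -5.61336422e+01, -4.93098092e+01,  7.69691099e-02,
        2.90594070e-02, -2.42563038e-05]), 'tool_pos': array([0.25463437, 0.5427342 , 0.21769815]), 'orientation': array([-6.83638871e-01, -3.06577279e+00,  2.46065187e-03]), 'force': array([-0.19145961,  0.61828857,  0.21939579]), 'wrist_torque': array([-0.04259947,  0.03073052, -0.03851919]), 'gripper_force': 0.0, 'opening': 0.09303402076205124}
```

View pics/top0b.png

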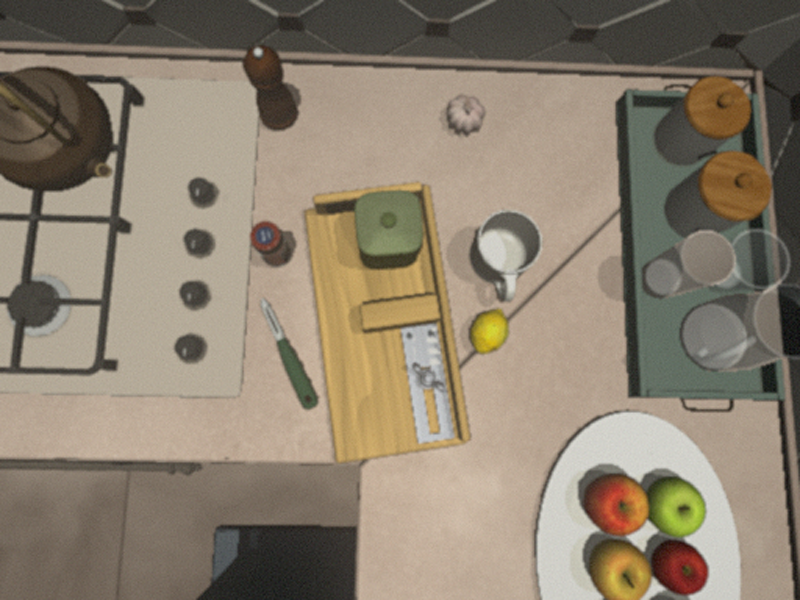

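View pics/side0b.png

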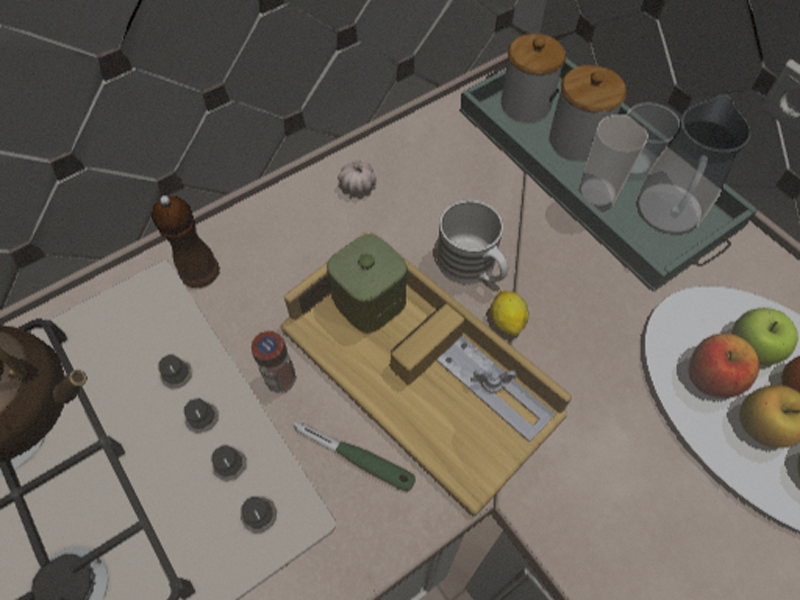

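The top view shows the board from about (305,185) to (468,460), the nut near (428,376), the jaw block at (400,312) and the tin lid at (389,222). In the side view the nut is near (490,380) and the jaw at (428,342). Next I fit the board pose.

```bash
python3 - <<'E'
from h import *
from scipy.optimize import least_squares
a=load("top0.png");b=load("side0.png");k=1.5625
# nut ends & corners
P=[(a,(305,212),(.180,.090,.022)),(a,(336,461),(-.180,.090,.022)),(a,(469,438),(-.180,-.090,.066)),(a,(429,184),(.180,-.090,.076)),
   (b,(477,508),(-.180,.090,.011)),(b,(569,403),(-.180,-.090,.066)),(b,(283,326),(.180,.090,.022)),]
def f(p):
    r=[]
    Rz=R.from_euler("z",p[2])
    for c,uv,l in P:
        w=Rz.apply(l)+[p[0],p[1],0]; r+=list((np.array(proj(c,w))-np.array(uv)/k)*k)
    return r
s=least_squares(f,[.5,-.2,0],loss="soft_l1");p=s.x;print(p,np.round(s.fun.reshape(-1,2),1))
Rz=R.from_euler("z",p[2])
B=lambda l:Rz.apply(np.array(l))+[p[0],p[1],0]
print("nut exp",B((-.086,-.048,.05)))
q,e=tri(a,(428/k,376/k),b,(491/k,379/k));print("nut tri",q,e,Rz.apply(q-[p[0],p[1],0],inverse=True))
for c,n in((a,"top"),(b,"side")):
  for l in((-.086,-.048,.05),(-.086,-.048,.03)):print(n,np.array(proj(c,B(l)))*k)
# jaw front/back edges on top at z=.073
for u,v in((362,330),(440,318),(361,306),(438,293)):
  w=atz(a,u/k,v/k,.073);print("jaw",Rz.apply(w-[p[0],p[1],0],inverse=True).round(4))
it=cv2.imread("pics/top0.png");iS=cv2.imread("pics/side0.png")
A=cv2.resize(it[190:300,220:305],(0,0),fx=4.7,fy=4.7,interpolation=3)[:520]
S=cv2.resize(iS[190:285,245:330],(0,0),fx=4.7,fy=4.7,interpolation=3)
h=min(len(A),len(S));cv2.imwrite("pics/nutc.png",np.hstack([A[:h],S[:h]]))
E
```

```text
[ 0.57998262 -0.21590744  0.167372  ] [[-1.5 -2.4]
 [-0.2  5. ]
 [ 4.   9.5]
 [ 1.3 -3.6]
 [-1.9 11.6]
 [ 9.7 -2.3]
 [-5.  -0.3]]
nut exp [ 0.50318079 -0.27756357  0.05      ]
nut tri [ 0.50877248 -0.27800513  0.03609868] 3.981581146140335e-05 [-0.08056    -0.04936691  0.03609868]
top [428.45716334 379.73726116]
top [427.27803882 380.35318268]
side [494.90378709 378.07482374]
side [492.93416226 384.36692837]
jaw [-0.0103  0.0303  0.073 ]
jaw [-0.0091 -0.0736  0.073 ]
jaw [0.0214 0.0273 0.073 ]
jaw [ 0.0244 -0.0762  0.073 ]
```

View pics/nutc.png

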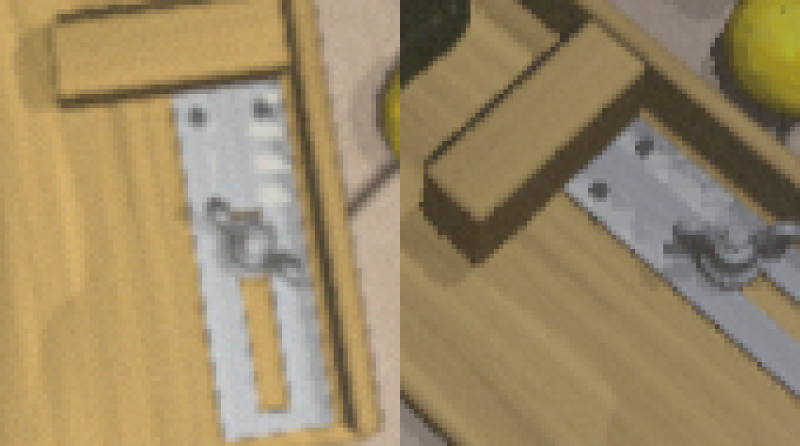

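The nut centre is at about world (0.503, -0.278), which agrees between the fit and the picture. The wings run from upper left to lower right of the left crop. I'll swing over with the fingers closed and take a close look.

Call:
play_rows:
  targets: [-23.6,-23.8,0,57,-23.6,-23.8,0,57,-23.6,-23.8,0,57,-23.6,-23.8,0,57,-23.6,-23.8,0,57,-23.6,-23.8,0,57,-23.6,-23.8,0,57,-23.6,-23.8,0,57]
  grip: 0
  grip_force: 20

```text
t: 0.77
tool_pos: [0.3667, 0.2273, 0.2183]
orientation: [-2.071, -2.362, 0.0]
force: [0.4, 0.2, 0.3]
opening: 0.0441
gripper_force: 0.0
```

```bash
cat >> h.py <<'E'
def to(x,y,z,yaw):  # yaw of tool y axis, world
    s=read_state();Rm=R.from_rotvec(s["orientation"]).as_matrix();p=s["tool_pos"]
    d=Rm.T@(np.array([x,y,z])-p)*100
    y0=np.arctan2(Rm[1,1],Rm[0,1]); r=np.degrees((y0-yaw+np.pi)%(2*np.pi)-np.pi)
    print("t",round(s["t"],2),"pos",p.round(4),"yaw",round(y0,3),"q6",round(s["q"][5],2),"F",s["force"].round(1),"tilt",Rm[:,2].round(3)," shift cm",d.round(2),"roll",round(r,1))
E
python3 -c "
from h import *
to(.53,-.246,.2,-1.40)"
```

```text
t 0.77 pos [0.3667 0.2273 0.2183] yaw 0.131 q6 0.3 F [0.4 0.2 0.3] tilt [-0. -0. -1.]  shift cm [-49.06   9.99   1.84] roll 87.7
```

Call:
play_rows:
  targets: [-32,6.5,0,57,-32,6.5,0,57,-32,6.5,0,57,-32,6.5,0,57,-32,6.5,0,57,-32,6.5,0,57,-32,6.5,0,57,-32,6.5,0,57]

```text
t: 1.43
tool_pos: [0.475, -0.0817, 0.2183]
orientation: [2.948, 1.086, -0.0]
force: [1.4, 0.1, 0.3]
opening: 0.0006
gripper_force: 0.0
```

Call:
play_rows:
  targets: [-6.4,16.2,1.8,30.7,-6.4,16.2,1.8,30.7,-6.4,16.2,1.8,30.7,-6.4,16.2,1.8,30.7,-6.4,16.2,1.8,30.7,-6.4,16.2,1.8,30.7]

```text
t: 1.93
tool_pos: [0.5319, -0.2459, 0.1987]
orientation: [-3.129, -0.269, 0.004]
force: [0.4, 0.0, -0.2]
opening: 0.0008
gripper_force: 0.0
```

```bash
python3 -c "
from h import *
to(.53,-.246,.2,-1.40)
c=snap('wrist','w0.png');print(c['T_tool_cam'].round(3).tolist(),c['vfov'],c['cx'],c['cy'])
a=snap('top','top1.png')
B=R.from_euler('z',.167)
for l in((-.086,-.048,.05),(-.011,-.022,.073),(-.18,.09,.022)):print(np.array(proj(c,B.apply(l)+[.58,-.216,0])))
cv2.imwrite('pics/w0b.png',cv2.resize(c['image'][:,:,::-1],(800,600),interpolation=3))
"
```

```text
t 1.93 pos [ 0.5319 -0.2459  0.1987] yaw -1.399 q6 0.88 F [ 0.4  0.  -0.2] tilt [-0.003  0.001 -1.   ]  shift cm [-0.19 -0.02 -0.13] roll 0.1
[[-0.002, 0.959, 0.284, 0.079], [1.0, 0.002, -0.001, 0.001], [-0.001, 0.284, -0.959, -0.166], [0.0, 0.0, 0.0, 1.0]] 71.8817380785989 252.5367158522521 189.53699075172509
[272.98444364 204.29607592]
[252.52530987 146.84681432]
[175.57784766 258.08583013]
```

View pics/w0b.png

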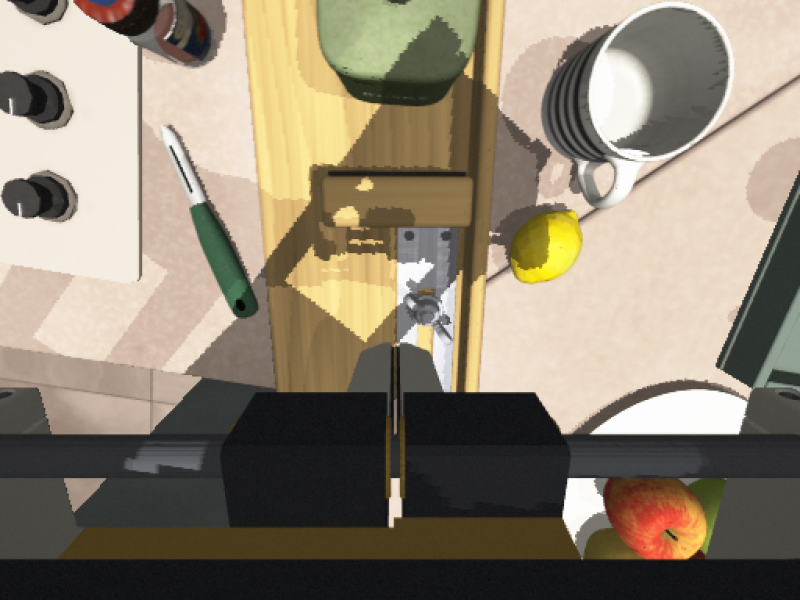

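The wrist view shows the nut hub at about (427,312), wings from (408,298) to (450,340), the jaw's back top edge at v≈226 spanning u 322–472, and the tin and bystanders clear. Next I triangulate the nut and check the jaw's back.

```bash
python3 -c "
from h import *
k=1.5625;w=load('w0.png');a=load('top0.png');b=load('side0.png')
B=R.from_euler('z',.167);inv=lambda q:B.apply(q-np.array([.58,-.216,0]),inverse=True).round(4)
h=(427/k,312/k);ta=(272.8,241.7);sb=(245+730/4.7,190+243/4.7)
for n,(c1,p1,c2,p2) in dict(wt=(w,h,a,ta),ws=(w,h,b,sb),ts=(a,ta,b,sb)).items():
  q,e=tri(c1,p1,c2,p2);print(n,q.round(4),round(e,4),inv(q))
for u,v in((322,224),(472,226)): print('jawback',inv(atz(w,u/k,v/k,.073)),atz(w,u/k,v/k,.073))
for u,v in((408,298),(450,340)): print('wing',inv(atz(w,u/k,v/k,.06)))
for u,v in((255,150),(272,350)): print('leftedge y=.09',inv(atz(w,u/k,v/k,.022)))
for u,v in((497,120),(480,385)): print('wall inner/outer',inv(atz(w,u/k,v/k,.066)))
i=cv2.imread('pics/w0.png');cv2.imwrite('pics/w0c.png',cv2.resize(i[105:245,195:335],(600,600),interpolation=3))
"
```

```text
wt [ 0.5065 -0.2766  0.0419] 0.0028 [-0.0826 -0.0475  0.0419]
ws [ 0.4545 -0.3343  0.0631] 0.1593 [-0.1435 -0.0958  0.0631]
ts [ 0.4352 -0.2675  0.2882] 0.1211 [-0.1513 -0.0267  0.2882]
jawback [-0.0074  0.0287  0.073 ] [ 0.56796518 -0.1889289   0.073     ]
jawback [-0.0084 -0.0761  0.073 ] [ 0.58434211 -0.29248461  0.073     ]
wing [-0.0651 -0.0325  0.06  ]
wing [-0.0998 -0.0662  0.06  ]
leftedge y=.09 [0.0438 0.0872 0.022 ]
leftedge y=.09 [-0.1259  0.0878  0.022 ]
wall inner/outer [ 0.061  -0.0902  0.066 ]
wall inner/outer [-0.1362 -0.0911  0.066 ]
```

View pics/w0c.png

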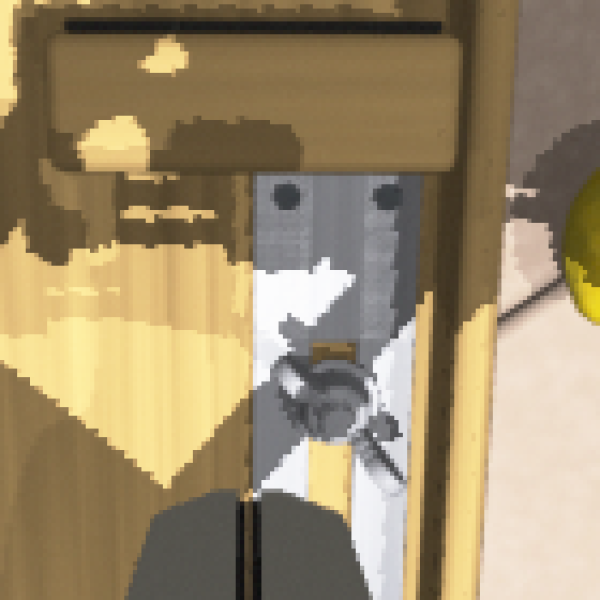

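Fit frame confirmed: the nut is at about world (0.505, -0.277), wings at 45° to the board axes, and the jaw's back at x ≈ -8 mm. I'll go down behind the jaw and push.

Call:
play_rows:
  targets: [2.2,0,0,0,2.2,0,4,0,2.2,0,8,0,2.2,0,12,0,2.2,0,14,0,2.2,0,15,0,2.2,0,15.6,0,2.2,0,15.6,0]

```text
t: 2.7
tool_pos: [0.5543, -0.2385, 0.0448]
orientation: [-3.129, -0.281, 0.0]
force: [0.2, 0.7, 0.1]
opening: 0.0005
gripper_force: 0.0
```

Call:
play_rows:
  targets: [0.5,0,0,0,1,0,0,0,1.4,0,0,0,1.8,0,0,0,2.2,0,0,0,2.6,0,0,0,3,0,0,0,3.4,0,0,0]

```text
t: 3.37
tool_pos: [0.588, -0.2334, 0.0446]
orientation: [3.129, 0.278, -0.0]
force: [-0.3, -0.9, 1.2]
opening: 0.0004
gripper_force: 0.7
```

Call:
play_rows:
  targets: [0.3,0,0,0,0.6,0,0,0,0.9,0,0,0,1.2,0,0,0,1.5,0,0,0,1.8,0,0,0,2,0,0,0]

```text
t: 3.95
tool_pos: [0.6076, -0.2298, 0.0445]
orientation: [-3.129, -0.278, 0.0]
force: [0.1, -1.2, -0.8]
opening: -0.0
gripper_force: 0.6
```

```bash
python3 -c "
from h import *
to(.53,-.246,.2,-1.40)
c=snap('top','top2.png');d=snap('side','side2.png');i=c['image'][100:300,170:320,::-1];j=d['image'][140:340,170:370,::-1]
cv2.imwrite('pics/t2.png',np.hstack([cv2.resize(i,(400,533),interpolation=3),cv2.resize(j,(400,400),interpolation=3)[[*range(400)]+[399]*133]]))
"
```

```text
t 3.95 pos [ 0.6076 -0.2298  0.0445] yaw -1.393 q6 0.95 F [ 0.1 -1.2 -0.8] tilt [-0.  0. -1.]  shift cm [ -7.92   0.22 -15.55] roll 0.4
```

View pics/t2.png

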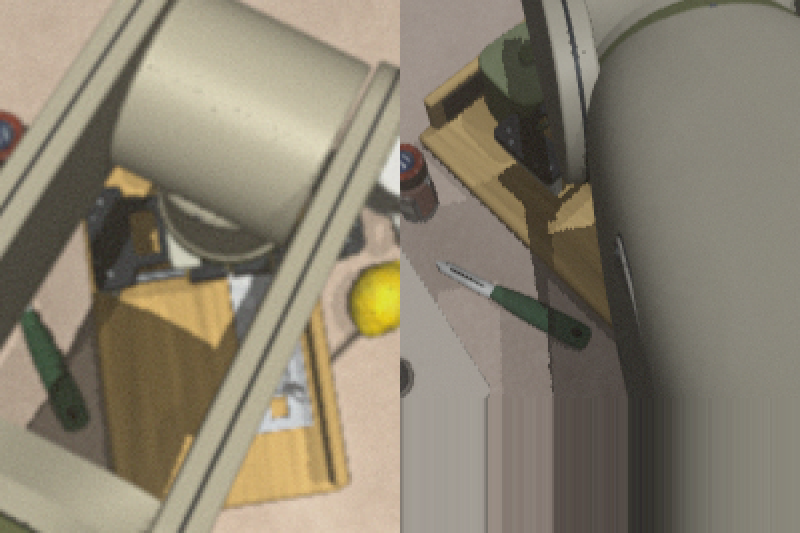

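The tool hides the jaw in these views, though the tail has moved forward with it. I estimate about 1 cm remains, so I'll go on in small steps by force.

Call:
play_rows:
  targets: [0.15,0,0,0,0.3,0,0,0,0.45,0,0,0,0.6,0,0,0]

```text
t: 4.38
tool_pos: [0.613, -0.2287, 0.0445]
orientation: [-3.129, -0.278, 0.001]
force: [-2.1, -0.6, 1.2]
opening: 0.0005
gripper_force: 1.3
```

Call:
play_rows:
  targets: [0.1,0,0,0,0.2,0,0,0,0.3,0,0,0]

```text
t: 4.63
tool_pos: [0.6161, -0.2282, 0.0446]
orientation: [-3.129, -0.278, 0.0]
force: [-1.8, 0.8, 0.5]
opening: 0.0005
gripper_force: 1.3
```

```bash
python3 -c "
from h import *
to(.53,-.246,.2,-1.40);s=read_state();print(s['wrist_torque'])
c=snap('wrist','w1.png')
cv2.imwrite('pics/w1b.png',cv2.resize(c['image'][:,:,::-1],(800,600),interpolation=3))
"
```

```text
t 4.63 pos [ 0.6161 -0.2282  0.0446] yaw -1.394 q6 0.96 F [-1.8  0.8  0.5] tilt [-0.  0. -1.]  shift cm [ -8.79   0.23 -15.54] roll 0.4
[-0.01958137  0.57281105 -0.03201048]
```

View pics/w1b.png

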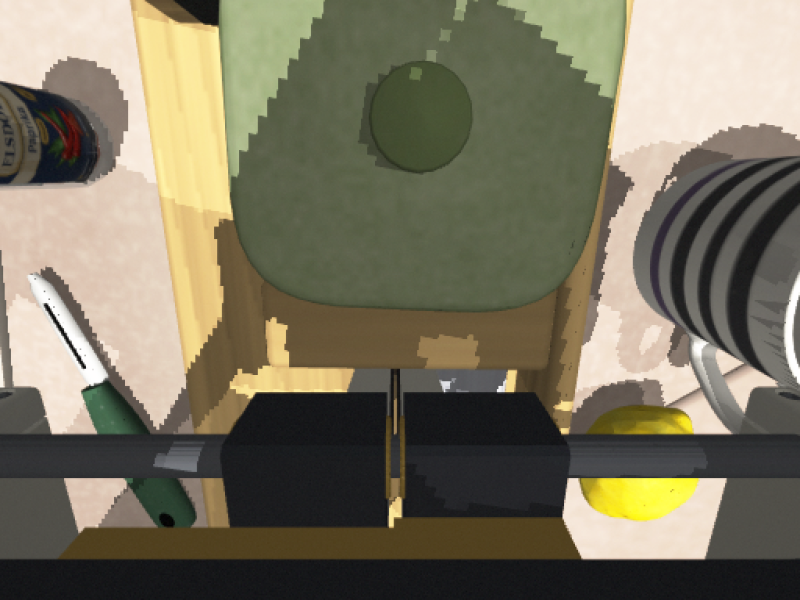

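The tin's lid overhangs the jaw at v≈310 and the jaw's back edge is at v≈368. The tin is close to the jaw and still slightly turned. I'll keep pushing.

Call:
play_rows:
  targets: [0.1,0,0,0,0.2,0,0,0,0.3,0,0,0]

```text
t: 4.93
tool_pos: [0.6182, -0.2279, 0.0445]
orientation: [-3.129, -0.278, 0.003]
force: [-12.5, -0.3, 6.5]
opening: 0.0001
gripper_force: 5.7
```

Call:
play_rows:
  targets: [0.1,0,0,0,0.2,0,0,0]

```text
t: 5.1
tool_pos: [0.6183, -0.2279, 0.0445]
orientation: [-3.129, -0.277, 0.009]
force: [-21.8, -0.5, 13.7]
opening: 0.0007
gripper_force: 10.9
```

Call:
play_rows:
  targets: [0.1,0,0,0,0.2,0,0,0]

```text
t: 5.27
tool_pos: [0.6184, -0.2278, 0.0445]
orientation: [-3.128, -0.277, 0.015]
force: [-32.3, -1.6, 20.7]
opening: 0.0006
gripper_force: 16.0
```

The jaw is home: it stopped moving while the force climbed to 32 N. I'll back off, lift, and compute the nut strokes.

Call:
play_rows:
  targets: [-0.7,0,0,0,-1.5,0,0,0,-2.5,0,0,0,-2.5,0,-2,0,-2.5,0,-4,0,-2.5,0,-4.5,0,-2.5,0,-4.5,0]

```text
t: 5.85
tool_pos: [0.6005, -0.2323, 0.0924]
orientation: [3.127, 0.278, 0.008]
force: [0.2, 0.4, 0.4]
opening: 0.0007
gripper_force: 0.0
```

```bash
cat >> h.py <<'E'
A=np.array([.5056,-.2772]);YB=.167
def entry(phi,z,r=.030,t=.0105):
    a=np.radians(phi)+YB;u=np.array([np.cos(a),np.sin(a)]);n=np.array([-u[1],u[0]])
    p=A+r*u+t*n; print("target",p.round(4)); to(p[0],p[1],z,a-np.pi)
E
python3 -c "
from h import *
entry(70,.085); entry(185,.085)
for th in range(7,57,7):
  c,s=np.cos(np.radians(th)),np.sin(np.radians(th));print(th,round(-1.05*c+3*s+1.05,2),round(-1.05*s-3*c+3,2))
for th in range(-7,-57,-7):
  c,s=np.cos(np.radians(th)),np.sin(np.radians(th));print(th,round(-1.05*c+3*s+1.05,2),round(-1.05*s-3*c+3,2))
"
```

```text
target [ 0.5007 -0.2458]
t 5.85 pos [ 0.6005 -0.2323  0.0924] yaw -1.393 q6 0.94 F [0.2 0.4 0.4] tilt [ 0.005 -0.002 -1.   ]  shift cm [-10.06  -0.44   0.69] roll 20.6
target [ 0.4792 -0.2949]
t 5.85 pos [ 0.6005 -0.2323  0.0924] yaw -1.393 q6 0.94 F [0.2 0.4 0.4] tilt [ 0.005 -0.002 -1.   ]  shift cm [-13.04   4.02   0.69] roll -94.4
7 0.37 -0.11
14 0.76 -0.16
21 1.14 -0.18
28 1.53 -0.14
35 1.91 -0.06
42 2.28 0.07
49 2.63 0.24
56 2.95 0.45
-7 -0.36 0.15
-14 -0.69 0.34
-21 -1.01 0.58
-28 -1.29 0.84
-35 -1.53 1.14
-42 -1.74 1.47
-49 -1.9 1.82
-56 -2.02 2.19
```

Call:
play_rows:
  targets: [-3,-0.2,0,7,-6,-0.3,0,14,-9,-0.4,0,20.6,-10.1,-0.4,0,20.6,-10.1,-0.4,0,20.6,-10.1,-0.4,0,20.6]

```text
t: 6.35
tool_pos: [0.4981, -0.2453, 0.0889]
orientation: [-3.128, 0.286, 0.0]
force: [0.5, -0.2, 0.6]
opening: 0.0003
gripper_force: 0.0
```

```bash
python3 -c "
from h import *
entry(70,.036);
c=snap('top','top3.png');d=snap('side','side3.png');i=c['image'][180:300,220:320,::-1];j=d['image'][180:300,240:340,::-1]
cv2.imwrite('pics/t3.png',np.hstack([cv2.resize(i,(400,480),interpolation=3),cv2.resize(j,(400,480),interpolation=3)]))
"
```

```text
target [ 0.5007 -0.2458]
t 6.35 pos [ 0.4981 -0.2453  0.0889] yaw -1.753 q6 1.2 F [ 0.5 -0.2  0.6] tilt [-0.  0. -1.]  shift cm [0.27 0.01 5.29] roll -0.0
```

View pics/t3.png

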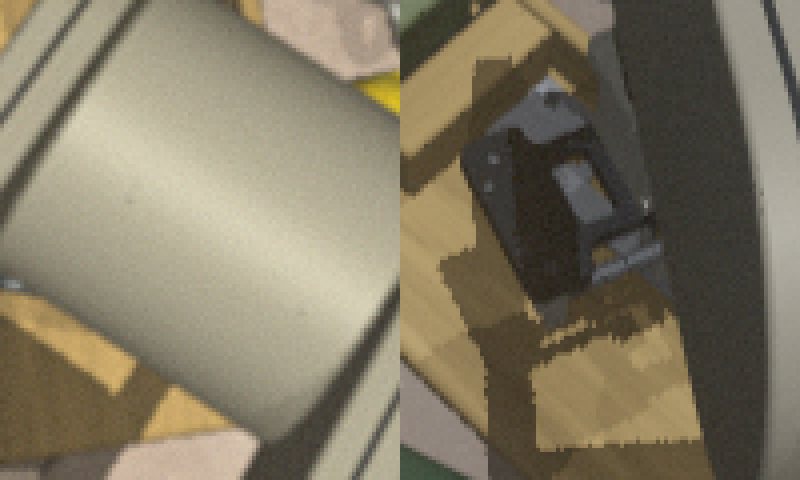

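Both fixed cameras are blocked by the arm here, so I rely on the measured geometry and force. Going down, then the first stroke.

Call:
play_rows:
  targets: [0.2,0,2,0,0.2,0,4,0,0.2,0,5,0,0.2,0,5.2,0,0.2,0,5.2,0]

```text
t: 6.87
tool_pos: [0.5001, -0.2451, 0.0366]
orientation: [-3.128, 0.285, 0.003]
force: [-1.0, -0.7, 0.1]
opening: 0.0006
gripper_force: 0.0
```

Call:
play_rows:
  targets: [0.37,-0.11,0,7,0.76,-0.16,0,14,1.14,-0.18,0,21,1.53,-0.14,0,28,1.91,-0.06,0,35,2.28,0.07,0,42,2.63,0.24,0,49,2.95,0.45,0,56]

```text
t: 7.53
tool_pos: [0.5296, -0.2557, 0.039]
orientation: [-2.623, 1.728, -0.002]
force: [-0.1, 0.1, -0.6]
opening: 0.0004
gripper_force: 0.4
```

Call:
play_rows:
  targets: [0.37,-0.11,0,7,0.76,-0.16,0,14,1.14,-0.18,0,21,1.31,-0.17,0,24,1.31,-0.17,0,24]

```text
t: 7.95
tool_pos: [0.5365, -0.2675, 0.0391]
orientation: [-2.21, 2.232, -0.003]
force: [0.9, 0.1, 0.4]
opening: 0.0004
gripper_force: 0.1
```

```bash
python3 -c "
from h import *
entry(-10,.036)"
```

```text
target [ 0.5357 -0.2669]
t 7.95 pos [ 0.5365 -0.2675  0.0391] yaw 3.131 q6 2.6 F [0.9 0.1 0.4] tilt [ 0.002 -0.001 -1.   ]  shift cm [-0.06  0.08  0.31] roll -0.1
```

Call:
play_rows:
  targets: [-0.3,0,-3.5,0,-0.36,0.15,-4.5,-7,-0.69,0.34,-4.5,-14,-1.01,0.58,-4.5,-21,-1.29,0.84,-4.5,-28,-1.53,1.14,-4.5,-35,-1.74,1.47,-4.5,-42,-1.9,1.82,-4.5,-49]

```text
t: 8.62
tool_pos: [0.5179, -0.2477, 0.0839]
orientation: [2.943, -1.098, 0.003]
force: [-0.5, -0.7, 0.3]
opening: 0.0008
gripper_force: 0.0
```

Call:
play_rows:
  targets: [-0.36,0.15,0,-7,-0.69,0.34,0,-14,-1.01,0.58,0,-21,-1.29,0.84,0,-28,-1.53,1.14,0,-35,-1.74,1.47,0,-42,-1.9,1.82,0,-49,-2.02,2.19,0,-56]

```text
t: 9.28
tool_pos: [0.4882, -0.251, 0.0838]
orientation: [3.113, 0.412, 0.002]
force: [0.2, 0.5, -1.0]
opening: 0.0007
gripper_force: 0.0
```

Call:
play_rows:
  targets: [-0.36,0.15,0,-7,-0.69,0.34,0,-14,-1.01,0.58,0,-21,-1.29,0.84,0,-28,-1.53,1.14,0,-35,-1.74,1.47,0,-42,-1.9,1.82,0,-49,-2.02,2.19,0,-56]

```text
t: 9.95
tool_pos: [0.4742, -0.2775, 0.0839]
orientation: [2.555, 1.825, 0.001]
force: [-0.1, 0.2, -0.2]
opening: -0.0001
gripper_force: 0.0
```

```bash
python3 -c "
from h import *
entry(151,.086);entry(185,.086)
c=snap('wrist','w2.png');print(proj(c,[*A,.05]))
cv2.imwrite('pics/w2b.png',cv2.resize(c['image'][:,:,::-1],(800,600),interpolation=3))
"
```

```text
target [ 0.4738 -0.2771]
t 9.95 pos [ 0.4742 -0.2775  0.0839] yaw -0.33 q6 -0.29 F [-0.1  0.2 -0.2] tilt [ 0.001 -0.001 -1.   ]  shift cm [ 0.02 -0.05 -0.21] roll 0.5
target [ 0.4792 -0.2949]
t 9.95 pos [ 0.4742 -0.2775  0.0839] yaw -0.33 q6 -0.29 F [-0.1  0.2 -0.2] tilt [ 0.001 -0.001 -1.   ]  shift cm [-1.48  1.04 -0.21] roll -33.5
(np.float64(289.2637789671344), np.float64(200.07799173443908))
```

View pics/w2b.png

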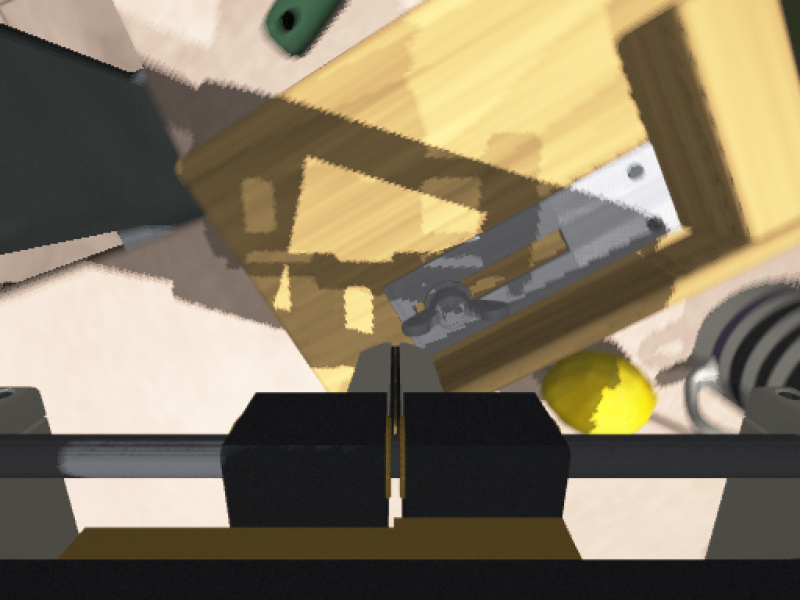

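The nut turned: its hub is at (455,305), with wing tips near (412,326) and (505,308). I compute the wing angle.

```bash
python3 -c "
from h import *
k=1.5625;w=load('w2.png')
a=atz(w,412/k,326/k,.06);b=atz(w,505/k,308/k,.06);m=(a+b)/2
print(a,b,m,np.linalg.norm(a-b),np.degrees(np.arctan2(*(a-b)[1::-1])-YB))"
```

```text
[ 0.48484699 -0.27371302  0.06      ] [ 0.53018037 -0.27958897  0.06      ] [ 0.50751368 -0.27665099  0.06      ] 0.04571260291338488 163.04630278607303
```

The wing is at about 165° and the axis is where expected. Entering behind it for a full half-turn stroke.

Call:
play_rows:
  targets: [-0.4,0.15,0,-7,-0.7,0.34,0,-14,-1.0,0.58,0,-21,-1.3,0.84,0,-28,-1.5,1.05,0,-34,-1.5,1.05,2.5,-34,-1.5,1.05,4.6,-34,-1.5,1.05,4.6,-34]

```text
t: 10.67
tool_pos: [0.4764, -0.2929, 0.0331]
orientation: [-1.92, -2.48, 0.0]
force: [-0.9, 1.1, -1.2]
opening: 0.0003
gripper_force: 0.0
```

Call:
play_rows:
  targets: [0.37,-0.11,0,7,0.76,-0.16,0,14,1.14,-0.18,0,21,1.53,-0.14,0,28,1.91,-0.06,0,35,2.28,0.07,0,42,2.63,0.24,0,49,2.95,0.45,0,56]

```text
t: 11.33
tool_pos: [0.476, -0.2652, 0.0383]
orientation: [2.867, 1.281, 0.001]
force: [0.1, -0.8, -0.5]
opening: 0.0003
gripper_force: 0.5
```

Call:
play_rows:
  targets: [0.37,-0.11,0,7,0.76,-0.16,0,14,1.14,-0.18,0,21,1.53,-0.14,0,28,1.91,-0.06,0,35,2.28,0.07,0,42,2.63,0.24,0,49,2.95,0.45,0,56]

```text
t: 12.0
tool_pos: [0.4989, -0.2458, 0.0382]
orientation: [3.134, -0.214, 0.001]
force: [-0.9, 0.2, 0.4]
opening: 0.0004
gripper_force: 0.5
```

Call:
play_rows:
  targets: [0.37,-0.11,0,7,0.76,-0.16,0,14,1.14,-0.18,0,21,1.53,-0.14,0,28,1.91,-0.06,0,35,2.28,0.07,0,42,2.63,0.24,0,49,2.95,0.45,0,56]

```text
t: 12.67
tool_pos: [0.5277, -0.254, 0.0381]
orientation: [-2.667, 1.66, -0.001]
force: [-0.4, 0.7, -0.7]
opening: 0.0001
gripper_force: 0.5
```

Call:
play_rows:
  targets: [0.37,-0.11,0,7,0.76,-0.16,0,14,1.14,-0.18,0,21,1.48,-0.15,0,27,1.48,-0.15,0,27]

```text
t: 13.08
tool_pos: [0.5358, -0.2673, 0.0383]
orientation: [-2.206, 2.236, -0.003]
force: [0.1, 0.1, 0.4]
opening: 0.001
gripper_force: 0.1
```

```bash
python3 -c "
from h import *
entry(-10,.036)"
```

```text
target [ 0.5357 -0.2669]
t 13.08 pos [ 0.5358 -0.2673  0.0383] yaw 3.128 q6 2.61 F [0.1 0.1 0.4] tilt [ 0.001 -0.001 -1.   ]  shift cm [-0.04  0.02  0.23] roll -0.3
```

Call:
play_rows:
  targets: [-0.3,0,-3.5,0,-0.36,0.15,-4.5,-7,-0.69,0.34,-4.5,-14,-1.01,0.58,-4.5,-21,-1.29,0.84,-4.5,-28,-1.53,1.14,-4.5,-35,-1.74,1.47,-4.5,-42,-1.9,1.82,-4.5,-49]

```text
t: 13.75
tool_pos: [0.5172, -0.2474, 0.0829]
orientation: [2.944, -1.097, 0.002]
force: [-0.3, 0.6, 0.8]
opening: 0.0005
gripper_force: 0.0
```

Call:
play_rows:
  targets: [-0.36,0.15,0,-7,-0.69,0.34,0,-14,-1.01,0.58,0,-21,-1.29,0.84,0,-28,-1.53,1.14,0,-35,-1.74,1.47,0,-42,-1.9,1.82,0,-49,-2.02,2.19,0,-56]

```text
t: 14.42
tool_pos: [0.4875, -0.2506, 0.0829]
orientation: [3.114, 0.413, 0.001]
force: [-1.2, 0.3, -0.8]
opening: 0.0003
gripper_force: 0.0
```

Call:
play_rows:
  targets: [-0.36,0.15,0,-7,-0.69,0.34,0,-14,-1.01,0.58,0,-21,-1.29,0.84,0,-28,-1.53,1.14,0,-35,-1.74,1.47,0,-42,-1.9,1.82,0,-49,-2.02,2.19,0,-56]

```text
t: 15.08
tool_pos: [0.4735, -0.2771, 0.0829]
orientation: [2.555, 1.826, 0.001]
force: [0.4, -0.5, 0.7]
opening: 0.0003
gripper_force: 0.0
```

Call:
play_rows:
  targets: [-0.4,0.15,0,-7,-0.7,0.34,0,-14,-1.0,0.58,0,-21,-1.3,0.84,0,-28,-1.5,1.05,0,-34,-1.5,1.05,2.5,-34,-1.5,1.05,4.5,-34,-1.5,1.05,4.5,-34]

```text
t: 15.75
tool_pos: [0.476, -0.2928, 0.0336]
orientation: [-1.915, -2.484, 0.0]
force: [-1.5, -0.2, -0.7]
opening: 0.0002
gripper_force: 0.0
```

```bash
python3 -c "
from h import *
entry(185,.034)"
```

```text
target [ 0.4792 -0.2949]
t 15.75 pos [ 0.476  -0.2928  0.0336] yaw 0.257 q6 -0.9 F [-1.5 -0.2 -0.7] tilt [-0.004  0.003 -1.   ]  shift cm [-0.28  0.26 -0.04] roll 0.2
```

Call:
play_rows:
  targets: [0.37,-0.11,0,7,0.76,-0.16,0,14,1.14,-0.18,0,21,1.53,-0.14,0,28,1.91,-0.06,0,35,2.28,0.07,0,42,2.63,0.24,0,49,2.95,0.45,0,56]

```text
t: 16.42
tool_pos: [0.4755, -0.2651, 0.0385]
orientation: [2.865, 1.286, 0.001]
force: [-1.0, -1.0, -0.8]
opening: 0.0003
gripper_force: 0.4
```

Call:
play_rows:
  targets: [0.37,-0.11,0,7,0.76,-0.16,0,14,1.14,-0.18,0,21,1.53,-0.14,0,28]

```text
t: 16.75
tool_pos: [0.4845, -0.2524, 0.0384]
orientation: [3.091, 0.555, 0.001]
force: [-1.3, -0.8, -0.7]
opening: 0.0006
gripper_force: 0.5
```

Call:
play_rows:
  targets: [0.37,-0.11,0,7,0.76,-0.16,0,14,1.14,-0.18,0,21,1.53,-0.14,0,28]

```text
t: 17.08
tool_pos: [0.4984, -0.2456, 0.0383]
orientation: [3.134, -0.209, 0.001]
force: [-0.5, -0.2, -1.4]
opening: 0.0003
gripper_force: 0.5
```

Contact is steady and still loose. Continuing.

Call:
play_rows:
  targets: [0.37,-0.11,0,7,0.76,-0.16,0,14,1.14,-0.18,0,21,1.53,-0.14,0,28]

```text
t: 17.42
tool_pos: [0.5139, -0.2461, 0.0383]
orientation: [-2.991, 0.961, -0.001]
force: [-0.7, 0.4, -1.2]
opening: 0.0003
gripper_force: 0.5
```

Call:
play_rows:
  targets: [0.37,-0.11,0,7,0.76,-0.16,0,14,1.14,-0.18,0,21,1.53,-0.14,0,28]

```text
t: 17.75
tool_pos: [0.5273, -0.2539, 0.0384]
orientation: [-2.669, 1.656, -0.001]
force: [0.7, 0.6, -0.2]
opening: 0.0005
gripper_force: 0.5
```

Call:
play_rows:
  targets: [0.37,-0.11,0,7,0.76,-0.16,0,14,1.14,-0.18,0,21,1.48,-0.15,0,27,1.48,-0.15,0,27]

```text
t: 18.17
tool_pos: [0.5353, -0.2669, 0.0383]
orientation: [-2.209, 2.233, -0.002]
force: [0.8, 1.4, 0.5]
opening: 0.0005
gripper_force: 0.8
```

Call:
play_rows:
  targets: [-0.3,0,-3.5,0,-0.36,0.15,-4.5,-7,-0.69,0.34,-4.5,-14,-1.01,0.58,-4.5,-21,-1.29,0.84,-4.5,-28,-1.53,1.14,-4.5,-35,-1.74,1.47,-4.5,-42,-1.9,1.82,-4.5,-49]

```text
t: 18.83
tool_pos: [0.5167, -0.2474, 0.0832]
orientation: [2.945, -1.093, 0.002]
force: [-0.5, 0.4, 0.4]
opening: 0.0006
gripper_force: 0.0
```

Call:
play_rows:
  targets: [-0.36,0.15,0,-7,-0.69,0.34,0,-14,-1.01,0.58,0,-21,-1.29,0.84,0,-28,-1.53,1.14,0,-35,-1.74,1.47,0,-42,-1.9,1.82,0,-49,-2.02,2.19,0,-56]

```text
t: 19.5
tool_pos: [0.487, -0.2506, 0.0831]
orientation: [3.113, 0.417, 0.001]
force: [0.2, -0.1, 0.8]
opening: 0.0004
gripper_force: 0.0
```

Call:
play_rows:
  targets: [-0.36,0.15,0,-7,-0.69,0.34,0,-14,-1.01,0.58,0,-21,-1.29,0.84,0,-28,-1.53,1.14,0,-35,-1.74,1.47,0,-42,-1.9,1.82,0,-49,-2.02,2.19,0,-56]

```text
t: 20.17
tool_pos: [0.473, -0.2771, 0.0831]
orientation: [2.553, 1.829, 0.0]
force: [-0.3, 0.1, -0.4]
opening: 0.0005
gripper_force: 0.0
```

Call:
play_rows:
  targets: [-0.4,0.15,0,-7,-0.7,0.34,0,-14,-1.0,0.58,0,-21,-1.3,0.84,0,-28,-1.5,1.05,0,-34,-1.5,1.05,2.5,-34,-1.5,1.05,4.5,-34,-1.5,1.05,4.5,-34]

```text
t: 20.83
tool_pos: [0.4755, -0.2928, 0.0338]
orientation: [-1.913, -2.486, 0.0]
force: [-0.8, 0.6, -1.9]
opening: 0.0002
gripper_force: 0.0
```

Call:
play_rows:
  targets: [0.37,-0.11,0,7,0.76,-0.16,0,14,1.14,-0.18,0,21,1.53,-0.14,0,28]

```text
t: 21.17
tool_pos: [0.4727, -0.2807, 0.0385]
orientation: [2.467, 1.942, -0.001]
force: [-0.2, -2.9, -2.6]
opening: 0.0001
gripper_force: 1.6
```

Call:
play_rows:
  targets: [0.37,-0.11,0,7,0.76,-0.16,0,14,1.14,-0.18,0,21,1.53,-0.14,0,28]

```text
t: 21.5
tool_pos: [0.4745, -0.2656, 0.0383]
orientation: [2.864, 1.288, -0.002]
force: [-1.9, -3.9, -2.9]
opening: 0.0009
gripper_force: 2.5
```

Call:
play_rows:
  targets: [0.37,-0.11,0,7,0.76,-0.16,0,14,1.14,-0.18,0,21]

```text
t: 21.75
tool_pos: [0.4802, -0.2555, 0.038]
orientation: [3.051, 0.745, -0.003]
force: [-3.8, -3.5, -2.6]
opening: 0.0008
gripper_force: 2.8
```

It is stiffening now, at about 5 N. I'll continue in shorter calls.

Call:
play_rows:
  targets: [0.37,-0.11,0,7,0.76,-0.16,0,14,1.14,-0.18,0,21]

```text
t: 22.0
tool_pos: [0.4889, -0.2481, 0.0378]
orientation: [-3.136, -0.176, 0.005]
force: [-6.3, -0.1, 0.3]
opening: 0.0006
gripper_force: 3.5
```

Call:
play_rows:
  targets: [0.37,-0.11,0,7,0.76,-0.16,0,14,1.14,-0.18,0,21]

```text
t: 22.25
tool_pos: [0.4997, -0.2441, 0.0375]
orientation: [-3.115, 0.398, 0.007]
force: [-8.2, 3.8, 2.3]
opening: 0.0003
gripper_force: 4.4
```

```bash
python3 -c "
from h import *
entry(66,.036); print(read_state()['wrist_torque'])"
```

```text
target [ 0.5029 -0.2455]
t 22.25 pos [ 0.4997 -0.2441  0.0375] yaw -1.825 q6 1.28 F [-8.2  3.8  2.3] tilt [-0.004  0.002 -1.   ]  shift cm [0.35 0.06 0.15] roll -0.1
[ 0.69653126  1.60290114 -0.01490976]
```

Call:
play_rows:
  targets: [0.37,-0.11,0,7,0.76,-0.16,0,14,0.76,-0.16,0,14]

```text
t: 22.5
tool_pos: [0.508, -0.2436, 0.0374]
orientation: [-3.042, 0.777, 0.006]
force: [-5.8, 7.0, 0.2]
opening: 0.0004
gripper_force: 3.8
```

Call:
play_rows:
  targets: [0.37,-0.11,0,7,0.76,-0.16,0,14,0.76,-0.16,0,14]

```text
t: 22.75
tool_pos: [0.5156, -0.2451, 0.0373]
orientation: [-2.924, 1.142, 0.007]
force: [-4.0, 9.5, 1.9]
opening: 0.0006
gripper_force: 4.6
```

Call:
play_rows:
  targets: [0.37,-0.11,0,7,0.76,-0.16,0,14,0.76,-0.16,0,14]

```text
t: 23.0
tool_pos: [0.5229, -0.2484, 0.0372]
orientation: [-2.762, 1.489, 0.007]
force: [0.3, 12.3, 1.2]
opening: 0.0003
gripper_force: 5.2
```

Call:
play_rows:
  targets: [-0.5,0.1,0,0,-1.2,-0.5,0,0,-1.2,-0.5,-3,0,-1.2,-0.5,-7,0,-1.2,-0.5,-11,0,-1.2,-0.5,-15,0,-1.2,-0.5,-18,0,-1.2,-0.5,-18,0]

```text
t: 23.67
tool_pos: [0.5244, -0.2405, 0.2273]
orientation: [2.769, -1.482, 0.023]
force: [0.9, -0.3, 1.5]
opening: 0.0005
gripper_force: 0.0
```

```bash
python3 -c "
from h import *
to(.30,.1,.25,-1.0)"
```

```text
t 23.67 pos [ 0.5244 -0.2405  0.2273] yaw -2.553 q6 2.03 F [ 0.9 -0.3  1.5] tilt [ 0.012 -0.007 -1.   ]  shift cm [-40.74  -0.24  -2.81] roll -89.0
```

12 N reached and the nut holds. I'll move clear and check with the top camera.

Call:
play_rows:
  targets: [-4,0,-1,-7,-8,0,-2,-14,-12,0,-2.8,-21,-16,0,-2.8,-28,-20,0,-2.8,-35,-24,0,-2.8,-42,-28,0,-2.8,-49,-30,0,-2.8,-56]

```text
t: 24.33
tool_pos: [0.3529, 0.0137, 0.2455]
orientation: [-3.141, -0.003, -0.003]
force: [0.5, -0.3, -0.5]
opening: 0.0002
gripper_force: 0.0
```

```bash
python3 -c "
from h import *
print(read_state()['tool_pos'],read_state()['force'])
c=snap('top','top4.png');d=snap('side','side4.png');i=c['image'][100:310,150:360,::-1];j=d['image'][130:340,150:390,::-1]
cv2.imwrite('pics/t4.png',np.hstack([cv2.resize(i,(400,400),interpolation=3),cv2.resize(j,(400,400),interpolation=3)]))
"
```

```text
[0.35288751 0.01371337 0.24549917] [ 0.50610015 -0.34716159 -0.54527481]
```

View pics/t4.png

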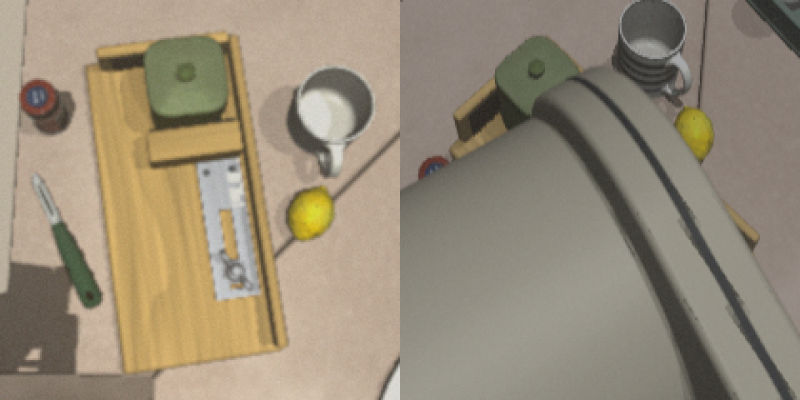

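The top view shows the tin squared and snug between the fixed jaw and the block at (195,143). The nut at (235,270) is tight over the tail, and the bystanders are where they were. Handing in.

```bash
python3 -c "
from plant import workorder
print(workorder.close_job())"
```

```text
the job is handed in; nothing more can be done
None
```

The tin is clamped snug between the two jaws and the wing nut is tight, taking about 12 N at a wing, with the mug, lemon, spice jar and peeler left where they were; I handed the job in at about 24 s and got no verdict back.

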